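# Change the setting master in the latching rail stations

## Task

Change the setting master over. First press the red catch button of the station with the bright steel ring so that its carrier springs out to the mouth of its rails, and leave it standing there; then push the carrier with the black ring along its rails by its upright tab until the catch clicks, so that it stays fully home when you let go.

Things in the scene. Friction and masses are not known exactly. Their poses are not given: they have to be found in the camera images.
- bright_button (a point): Top centre of the red catch button (26 mm square, top 33 mm above bench, 64 mm left of its rails) of the green station with the bright steel ring (66 mm). x = way a carrier slides in, y left, z up. Pressed straight down 9 mm to its stop (4 N; hold 1 s) it frees the carrier, which a damped spring pushes 28 mm out along -x in half a second. It springs back up. The twin station has its own.
- bright_carrier_tab (a point): Centre of the upright tab (10 mm along x, 36 along y; top 61 mm, centre 45 mm above bench) at the mouth-side end of the aluminium carrier bearing the bright ring (ring top 43 mm above bench). x = sliding-in direction. It starts latched home: 56 mm behind (-x) and 64 mm right (-y) of its station's red button; released, about 84 mm behind it.
- black_carrier_tab (a point): Centre of the same tab (10 x 36 mm, top 61, centre 45 mm above bench) on the carrier with the black ring (62 mm, pale top face). x = sliding-in direction. Starts 28 to 34 mm short of home, unlatched. Push its rear (-x) face along +x, fingertips about 30 mm above bench; rail tops are 23 mm high. Takes 5 to 8 N (peaks of 12) at 0.04 m/s; a spring returns it if let go before the click.
- black_home (a point): Fixed point where the centre of the black ring's carrier tab stands when latched home, 45 mm above bench; x = sliding-in direction, y left, z up. The catch clicks there; a solid stop ends the travel 3 mm beyond, so push to that stop (15 to 20 N is safe) or 2 mm past this point. Let go, the carrier rests on the catch within 1 mm of this point.
Not all that is in view belongs to the job. What is shaped like the part that bears black_carrier_tab but green is not meant.

How it is judged:
On the way, in this order (a step that is already met when the one before it is completed fails the run):
1. the bright ring's carrier is released and out at the mouth of its rails (x of bright_carrier_tab in the frame of bright_button between -0.106 and -0.074 m and y of bright_carrier_tab in the frame of bright_button between -0.076 and -0.052 m and angle between bright_carrier_tab's own z axis and vertical below 0.17 rad), for 0.2 s.
2. the black ring's carrier is fully home (x of black_carrier_tab in the frame of black_home between -0.004 and 0.006 m and y of black_carrier_tab in the frame of black_home between -0.01 and 0.01 m and angle between black_carrier_tab's own z axis and vertical below 0.17 rad), for 0.2 s.
At the end, for the whole second after the job is handed in: The bright ring's carrier stands out in the mouth of its rails, 18 to 50 mm from home, within 12 mm sideways and upright within 10 degrees; the black ring's carrier stays home by its catch, within 4 mm of its home point along the rails (6 mm beyond), 10 mm sideways and 10 degrees upright (all of step 1 and all of step 2); the robot touches nothing.
It also fails if it takes over 40 s, if anything falls off the work surface, if the arm or the gripper's body presses on something with over 40 N, if the wrist force passes 120 N, or if a joint passes its speed limit or range.

## Robot

A 6-joint arm with a two-finger parallel gripper is mounted at the origin on a cart in front of the work surface, level with it; the furniture and walls round the work are solid. World frame = base frame: x ahead of the robot, y to its left, z up, the work surface at z = 0. Lengths are in m, angles in rad, forces in N, time in s.
With the tool pointing down it reaches from about 0.3 to 0.875 m from the base axis. Payload 6.4 kg.
Tool frame: the origin (TCP) lies between the finger pads; the fingertips stand 17 mm ahead of it and the grasp point (between the pads) lies 2 mm behind it; z points along the fingers, y is the direction in which the jaws open and shut (so a half turn about z gives the same grasp; the last joint's range is limited). The gripper opens to 88 mm and grips with 3 to 60 N. Pads are 18 mm wide; open, the fingers measure 123 mm over their backs; the gripper's body (75 mm by 187 mm) begins 45 mm behind the grasp point.
Start: joints at [1.036, 0.181, 1.607, -0, 1.354, -0.206], TCP at [0.186, 0.544, 0.256] pointing down, gripper open.
Joint ranges: [-2.99, 2.99], [-0.89, 2.07], [0.3, 2.58], [-1.14, 4.28], [0, 2.63], [-3.12, 3.12]. Speed limits (rad/s): [2.57, 2.57, 3.01, 3.14, 3.14, 3.14].

## Interface

Orientations are given as a rotation vector (axis times angle).
In Python, from bench import sense, get_image, job_done gives the robot as it stands. The module is installed in compiled form; this text tells all that it offers.
- The arm moves only by the shell command python3 -m creep 'ROWS' [OPENING]. ROWS is JSON, one flat list of numbers, 6 for each row, row after row: the shift along the tool's x, y, z normalised to -1 to 1, where 1 is 0.2 m, then the turn, a rotation vector about the tool's x, y, z normalised to -1 to 1, where 1 is pi rad. A call has 1 to 12 rows; each row is the pose to reach, as a shift and turn from the pose commanded when the call began, along the tool's axes at that moment, turning the shorter way round; what a row does not reach only later rows make up. A row lasts 1/10 s, in which the tool goes at most 50 mm and 8.59 degrees, less where a joint would pass 70% of its speed; a pose out of reach is approached as far as the arm can. A call with a number of a shift or a turn outside -1 to 1 is refused whole. A call with a gripper value outside its range is refused whole. OPENING is the opening, from 0 (shut) to 1 (fully open), set as the call begins (- or left out, the last holds). The fingers move at their own pace and stop on an object; the grip force is fixed at half the most. Time passes only in rows, so rows that repeat a pose let the fingers close. It gives the time, the measured TCP pose, the force and the opening at its end, in the units of the state.
- sense(): the state, without advancing time (a new reading comes with each control period).
- get_image(name): name is "scene" or "top" or "wrist"; returns a dict with "color" (400x640x3 uint8, red, green, blue), "intrinsics" (3x3 intrinsics, pixels), "distortion" ([k1, k2, p1, p2, k3] as OpenCV has them; the pictures are not rectified), "R" (3x3) and "t" (3): a world point X has camera coordinates R X + t. Camera axes: x right, y down, z forward; pixel columns grow to the right and rows downward; lengths in m; the calibration is good to about 2 mm. A picture is of the moment at which its call begins. There is no depth.
- job_done(): hands the job in, once; it reports no verdict.
The state is a dict: "time": time; "joint_pos": joint angles; "qvel": joint speeds; "tau": joint torques, N m; "ee_pos": TCP position; "tool_rot": TCP orientation; "ft_force": force on the tool from outside, world axes, zero at the start; "wrist_torque": the same for the moment, N m; "opening": finger opening in m.
Only numpy, scipy, OpenCV 4.12 (cv2) and the standard library are available. Lean on these libraries where they do the work, as an engineer would, in place of code of your own. Each camera call takes 0.05 s, during which the arm holds its last target. There are 200 camera calls.

## Working session

There is one attempt and no reset: what is moved stays moved. The work goes in short steps, Python scripts to look and compute and a shell command to move; the robot and the scene stay as the last step left them, time stands still between calls to the robot, and variables do not carry over. Pictures are saved under pics/ and viewed, about 8 in all and at most 12, crops included, and the job is handed in when it is done.

```bash
mkdir -p pics
cat > h.py <<'E'
import numpy as np,cv2,pickle
from bench import sense,get_image
def snap(n,f):
    d=get_image(n); pickle.dump(d,open(f'pics/{f}.pkl','wb')); cv2.imwrite(f'pics/{f}.png',d['color'][...,::-1]); return d
def load(f): return pickle.load(open(f'pics/{f}.pkl','rb'))
def ray(d,px,z):
    u=cv2.undistortPoints(np.array([[px]],float),np.array(d['intrinsics'],float),np.array(d['distortion'],float))[0,0]
    R=np.array(d['R']);c=-R.T@np.array(d['t']);v=R.T@np.array([u[0],u[1],1]);return c+v*(z-c[2])/v[2]
def proj(d,X):
    return cv2.projectPoints(np.array([X],float),cv2.Rodrigues(np.array(d['R'],float))[0],np.array(d['t'],float),np.array(d['intrinsics'],float),np.array(d['distortion'],float))[0].reshape(-1,2)
E
python3 - <<'E'
from h import *
s=sense();print(s)
for n in('scene','top'): snap(n,n+'0')
E
```

```text
{'time': 0.0, 'joint_pos': array([ 1.03568328e+00,  1.81540015e-01,  1.60798931e+00, -1.29357733e-05,
        1.35383897e+00, -2.06305675e-01]), 'qvel': array([-0.00079507,  0.0002074 , -0.00108915,  0.00047305, -0.00215682,
       -0.00129492]), 'tau': array([-1.69021132e-03, -4.33861148e+01, -3.41850400e+01,  7.01092626e-02,
        3.85010254e-02, -1.33409721e-04]), 'ee_pos': array([0.1853984 , 0.54374819, 0.25481975]), 'tool_rot': array([-5.14058024e-01, -3.09860848e+00,  2.60636477e-03]), 'ft_force': array([-0.16635128,  0.23719204, -0.35506387]), 'wrist_torque': array([-0.00557415,  0.00060611, -0.02610314]), 'opening': 0.08791079057952725}
```

View pics/top0.png

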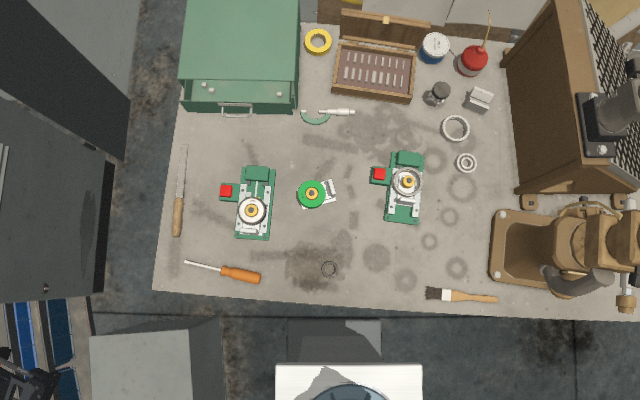

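View pics/scene0.png

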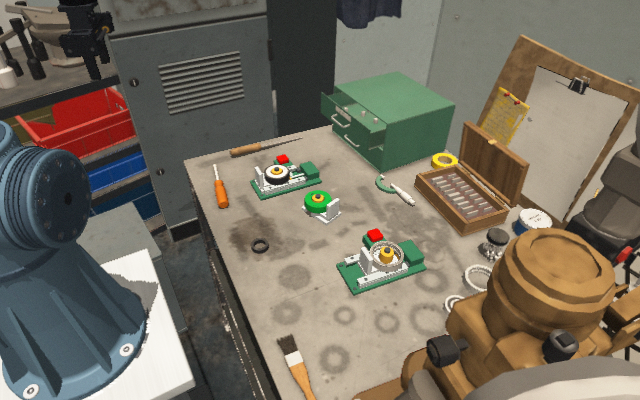

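Top view: the left station (253,205) has a dark ring with a pale face. The right station (404,187) has the bright ring, with its button at (380,174). The loose carrier with a green ring at (312,194) is a decoy. I'll enlarge both stations to confirm.

Run:
```python
from h import *
d=load('top0');i=d['color'][...,::-1]
a=cv2.resize(i[150:250,205:285],None,fx=5,fy=5,interpolation=3);b=cv2.resize(i[140:240,360:440],None,fx=5,fy=5,interpolation=3)
cv2.imwrite('pics/c1.png',np.hstack([a,b]))
print('btnR',ray(d,(380,174),.033),'btnL',ray(d,(226,191),.033))
```

```text
btnR [ 0.56587772 -0.06790482  0.033     ] btnL [0.52284135 0.27311129 0.033     ]
```

View pics/c1.png

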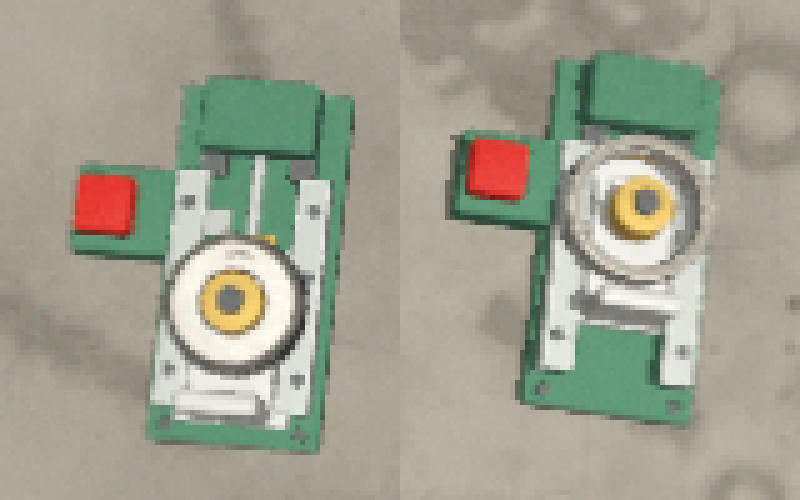

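Run:
```python
from h import *
d=load('top0')
def L(x,y):return (205+x/5-.4,150+y/5-.4)
def Rr(x,y):return (360+(x-400)/5-.4,140+y/5-.4)
for n,f,e,b,t in(('L',L,[((148,438),(185,88)),((320,452),(355,97))],(105,205),(220,405)),('R',Rr,[((522,402),(556,62)),((692,422),(720,82))],(498,168),(640,300))):
    ang=[]
    for p,q in e:
        v=ray(d,f(*q),.008)-ray(d,f(*p),.008);ang.append(np.arctan2(v[1],v[0]))
    y=np.mean(ang);B=ray(d,f(*b),.033);T=ray(d,f(*t),.061)
    M=np.array([[np.cos(y),np.sin(y)],[-np.sin(y),np.cos(y)]])
    print(n,'yaw',ang,'btn',B,'tab',T,'tab in btn',M@(T-B)[:2],'home',B[:2]+M.T@[-.056,-.064])
s=sense();Rt=cv2.Rodrigues(s['tool_rot'])[0];print(Rt)
```

```text
L yaw [np.float64(-0.05826129424045501), np.float64(-0.06620400394568379)] btn [0.52373034 0.27404688 0.033     ] tab [0.43328067 0.21486056 0.061     ] tab in btn [-0.08659363 -0.06469704] home [0.46385843 0.21365356]
R yaw [np.float64(-0.11926426972347749), np.float64(-0.1180492759333309)] btn [ 0.56768973 -0.06613845  0.033     ] tab [ 0.50340911 -0.12192217  0.061     ] tab in btn [-0.05722503 -0.06300093] home [ 0.50450726 -0.12305924]
[[-9.46428957e-01  3.22911079e-01 -8.15217746e-04]
 [ 3.22911931e-01  9.46428068e-01 -1.34089943e-03]
 [ 3.38553673e-04 -1.53230959e-03 -9.99998769e-01]]
```

The two stations fit the given dimensions: the button-to-tab offset is (-57,-63) mm on the bright station, and the black carrier sits 30.6 mm short. I'm moving above the bright button with the fingers shut.

```bash
python3 -m creep '[-0.155,-0.126,0,0,0,0, -0.31,-0.252,0,0,0,0, -0.465,-0.378,0,0,0,0, -0.62,-0.505,0,0,0,0, -0.775,-0.63,0,0,0,0, -0.93,-0.757,0,0,0,0]' 0
python3 -m creep '[-0.155,-0.126,0,0,0,0, -0.31,-0.252,0,0,0,0, -0.465,-0.378,0,0,0,0, -0.62,-0.505,0,0,0,0, -0.775,-0.63,0,0,0,0, -0.93,-0.757,0,0,0,0]'
python3 -m creep '[-0.155,-0.126,0.05,0,0,0, -0.31,-0.252,0.15,0,0,-0.02, -0.465,-0.378,0.25,0,0,-0.04, -0.62,-0.505,0.4,0,0,-0.06, -0.775,-0.63,0.5,0,0,-0.067, -0.93,-0.757,0.6,0,0,-0.067, -0.93,-0.757,0.6,0,0,-0.067, -0.93,-0.757,0.6,0,0,-0.067]'
python3 - <<'E'
from h import *
s=sense();print(s['ee_pos'],s['time'],s['opening'],s['ft_force'])
R=cv2.Rodrigues(s['tool_rot'])[0];print(R)
d=snap('wrist','w1')
print(proj(d,[.5677,-.0661,.033]),R.T@(np.array([.5677,-.0661,.05])-s['ee_pos'])/.2)
E
```

```text
time: 0.7
ee_pos: [0.3131, 0.3394, 0.2554]
tool_rot: [-0.514, -3.099, 0.0]
ft_force: [0.6, 0.4, -0.0]
opening: 0.0423
time: 1.3
ee_pos: [0.4403, 0.136, 0.2555]
tool_rot: [-0.514, -3.099, -0.0]
ft_force: [0.4, 1.3, -0.3]
opening: 0.0004
time: 2.1
ee_pos: [0.5664, -0.0662, 0.1344]
tool_rot: [-0.188, -3.133, -0.002]
ft_force: [0.6, 0.7, -0.3]
opening: -0.0001
[ 0.56635612 -0.06617565  0.13443235] 2.1 -8.723460432319126e-05 [ 0.61414177  0.69264839 -0.27354211]
[[-9.92794106e-01  1.19800694e-01 -2.76706026e-03]
 [ 1.19797818e-01  9.92797604e-01  1.18310096e-03]
 [ 2.88886711e-03  8.43087882e-04 -9.99995472e-01]]
[[316.35217696 201.17530335]] [-0.00784526  0.0008246   0.42214171]
```

View pics/w1.png

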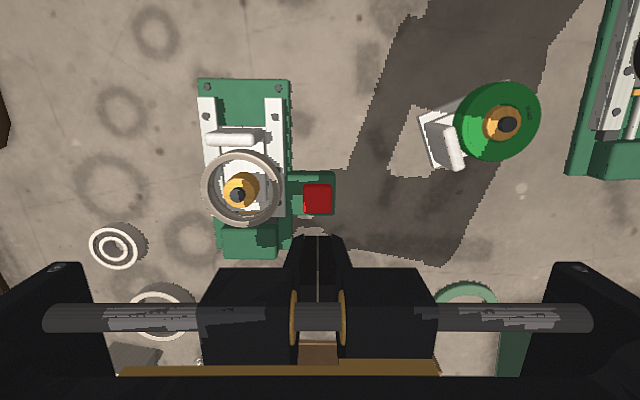

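Wrist view: the button is at (317,198), against a predicted (316,201), so it agrees. I'm going down to press and hold.

```bash
python3 -m creep '[-0.008,0,0.1,0,0,0, -0.008,0,0.2,0,0,0, -0.008,0,0.3,0,0,0, -0.008,0,0.38,0,0,0, -0.008,0,0.41,0,0,0, -0.008,0,0.43,0,0,0, -0.008,0,0.445,0,0,0, -0.008,0,0.455,0,0,0, -0.008,0,0.455,0,0,0]'
```

```text
time: 3.05
ee_pos: [0.5692, -0.066, 0.0453]
tool_rot: [0.186, 3.135, -0.0]
ft_force: [-0.0, 2.0, 1.9]
opening: 0.0007
```

```bash
python3 -m creep '[0,0,0.01,0,0,0, 0,0,0.018,0,0,0, 0,0,0.025,0,0,0, 0,0,0.028,0,0,0, 0,0,0.028,0,0,0, 0,0,0.028,0,0,0, 0,0,0.028,0,0,0, 0,0,0.028,0,0,0, 0,0,0.028,0,0,0, 0,0,0.028,0,0,0, 0,0,0.028,0,0,0, 0,0,0.028,0,0,0]'
python3 - <<'E'
from h import *
snap('top','t1')
E
```

```text
time: 4.25
ee_pos: [0.5695, -0.0661, 0.041]
tool_rot: [0.185, 3.135, -0.0]
ft_force: [-4.8, 3.7, 16.0]
opening: 0.0004
```

```bash
python3 -m creep '[0,0,-0.1,0,0,0, 0,0,-0.3,0,0,0, 0,0,-0.5,0,0,0, 0,0,-0.5,0,0,0]'
python3 - <<'E'
from h import *
s=sense();R=cv2.Rodrigues(s['tool_rot'])[0]
d=snap('wrist','w2');snap('scene','s2');cv2.imwrite('pics/w2c.png',d['color'][30:330,100:620,::-1])
# pre-push: tip centre 9mm half-thick + 5 tab half + 16 gap behind tab
y=-.062;a=np.array([np.cos(y),np.sin(y)]);tab=np.array([.4333,.2149])
pre=tab-.030*a;print('pre',pre,R,s['ee_pos'],'shift',R.T@(np.r_[pre,.14]-s['ee_pos'])/.2, proj(d,[.4750,-.1188,.061]))
E
```

```text
time: 4.7
ee_pos: [0.5724, -0.0675, 0.145]
tool_rot: [0.185, 3.126, -0.005]
ft_force: [0.0, -0.1, -0.1]
opening: 0.0006
pre [0.40335764 0.21675881] [[-0.99295911  0.11803884  0.00995198]
 [ 0.11800609  0.99300553 -0.00381823]
 [-0.01033307 -0.00261695 -0.99994319]] [ 0.57239952 -0.06751446  0.14499445] shift [1.00724627 1.31172248 0.01113222] [[227.47819277  85.98862043]]
```

View pics/w2c.png

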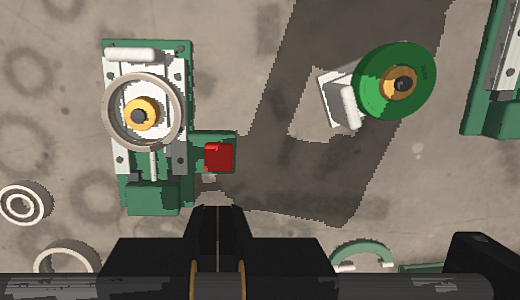

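The bright carrier is out: its tab is at full-image (230,83), against a predicted (227,86) for a 28 mm release. Next is the spot behind the black tab.

```bash
python3 -m creep '[0.1,0.13,0,0,0,0, 0.2,0.26,0,0,0,0, 0.3,0.39,0,0,0,0, 0.4,0.52,0,0,0,0, 0.5,0.656,0,0,0,0, 0.5,0.656,0,0,0,0]'
python3 -m creep '[0.1,0.13,0,0,0,-0.018, 0.2,0.26,0,0,0,-0.018, 0.3,0.39,0,0,0,-0.018, 0.4,0.52,0,0,0,-0.018, 0.5,0.656,0,0,0,-0.018, 0.5,0.656,0,0,0,-0.018, 0.5,0.656,0,0,0,-0.018]'
python3 - <<'E'
from h import *
s=sense();R=cv2.Rodrigues(s['tool_rot'])[0];print(R)
d=snap('wrist','w3')
print(proj(d,[.4333,.2149,.061]),R.T@(np.r_[.4034,.2168,.048]-s['ee_pos'])/.2)
E
```

```text
time: 5.4
ee_pos: [0.4812, 0.0787, 0.1367]
tool_rot: [-0.181, -3.131, -0.001]
ft_force: [-0.4, -0.5, 0.2]
opening: 0.0001
time: 6.1
ee_pos: [0.4008, 0.2178, 0.1381]
tool_rot: [-0.094, -3.139, 0.002]
ft_force: [0.3, -0.2, 0.0]
opening: 0.0006
[[-9.98189127e-01  6.01371971e-02 -1.40891825e-03]
 [ 6.01386136e-02  9.98189549e-01 -9.85532435e-04]
 [ 1.34710031e-03 -1.06847815e-03 -9.99998522e-01]]
[[315.0486981  246.71990646]] [-0.01410571 -0.00389958  0.45048342]
```

View pics/w3.png

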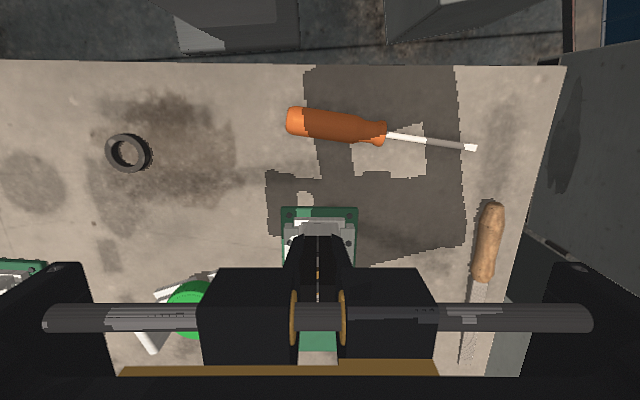

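The station is centred under the tool (plate columns 282–357). The tab itself is hidden behind the fingers at the predicted (315,247). I'm going down about 19 mm behind it and watching the force.

```bash
python3 -m creep '[0,-0.004,0.1,0,0,0, 0,-0.004,0.2,0,0,0, 0,-0.004,0.27,0,0,0, 0,-0.004,0.33,0,0,0, 0,-0.004,0.38,0,0,0, 0,-0.004,0.42,0,0,0, 0,-0.004,0.45,0,0,0, 0,-0.004,0.45,0,0,0]'
python3 - <<'E'
from h import *
s=sense();R=cv2.Rodrigues(s['tool_rot'])[0];a=-R[:,0]
print(s['ee_pos'],s['ft_force'],'along to home+2 (finger half 9+tab 5):',(a@(np.r_[.4639,.2137,.047]-s['ee_pos'])-.014+.002)/.2,'lateral',R[:,1]@(np.r_[.4639,.2137,.047]-s['ee_pos']))
E
```

```text
time: 6.95
ee_pos: [0.4007, 0.2172, 0.0485]
tool_rot: [-0.097, -3.139, 0.001]
ft_force: [1.0, 0.1, 0.2]
opening: 0.0006
[0.40070457 0.21716266 0.04847676] [0.99871641 0.07167146 0.24050582] along to home+2 (finger half 9+tab 5): 0.256450817504999 lateral 0.00044971186166683114
```

```bash
python3 -m creep '[-0.03,0,0,0,0,0, -0.05,0,0,0,0,0, -0.07,0,0,0,0,0, -0.09,0,0,0,0,0, -0.11,0,0,0,0,0, -0.13,0,0,0,0,0, -0.15,0,0,0,0,0, -0.17,0,0,0,0,0, -0.19,0,0,0,0,0, -0.21,0,0,0,0,0, -0.225,0,0,0,0,0, -0.235,0,0,0,0,0]'
```

```text
time: 8.15
ee_pos: [0.4466, 0.2145, 0.0488]
tool_rot: [-0.097, -3.136, 0.001]
ft_force: [-6.1, 0.6, 5.0]
opening: 0.0006
```

Contact, with about 6 N of push. I'll continue in small steps up to the stop.

```bash
python3 -m creep '[-0.01,0,0,0,0,0, -0.02,0,0,0,0,0, -0.025,0,0,0,0,0, -0.025,0,0,0,0,0]'
```

```text
time: 8.55
ee_pos: [0.4486, 0.2143, 0.0484]
tool_rot: [-0.096, -3.13, 0.002]
ft_force: [-15.7, 0.7, 14.1]
opening: 0.0006
```

```bash
python3 -m creep '[-0.008,0,0,0,0,0, -0.012,0,0,0,0,0, -0.012,0,0,0,0,0]'
python3 - <<'E'
from h import *
snap('wrist','w4'); d=snap('top','t4');snap('scene','s4')
i=d['color'][...,::-1]
cv2.imwrite('pics/c4.png',cv2.resize(i[150:250,205:285],None,fx=5,fy=5,interpolation=3))
E
```

```text
time: 8.85
ee_pos: [0.4487, 0.2142, 0.0481]
tool_rot: [-0.095, -3.126, 0.003]
ft_force: [-24.5, 0.6, 22.7]
opening: 0.0005
```

Solid stop: the force rises with no further travel. I'm backing off and going up and clear.

```bash
python3 -m creep '[0.03,0,0,0,0,0, 0.1,0,0,0,0,0, 0.2,0,0,0,0,0, 0.25,0,0,0,0,0]'
python3 -m creep '[0,0,-0.2,0,0,0, 0,0,-0.4,0,0,0, 0,0,-0.6,0,0,0, 0.2,0,-0.8,0,0,0, 0.4,0,-0.8,0,0,0, 0.4,0,-0.8,0,0,0, 0.4,0,-0.8,0,0,0]'
python3 - <<'E'
from h import *
s=sense();print(s['ee_pos'],s['ft_force'])
d=snap('top','t5');i=d['color'][...,::-1]
a=cv2.resize(i[150:250,205:285],None,fx=5,fy=5,interpolation=3);b=cv2.resize(i[140:240,360:440],None,fx=5,fy=5,interpolation=3)
cv2.imwrite('pics/c5.png',np.hstack([a,b]))
for n,X in(('Lhome',[.4639,.2137,.061]),('Rout',[.4767,-.1198,.061])):
  p=proj(d,X)[0];o=(205,150) if n[0]=='L' else (360-80,140);print(n,(p-o+.4)*5)
E
```

```text
time: 9.4
ee_pos: [0.4042, 0.2171, 0.0489]
tool_rot: [-0.097, -3.139, 0.0]
ft_force: [0.3, -0.0, -0.4]
opening: 0.0006
time: 10.1
ee_pos: [0.3257, 0.2222, 0.2097]
tool_rot: [0.095, 3.138, 0.001]
ft_force: [0.8, 0.7, 0.3]
opening: 0.0001
[0.32574197 0.22223666 0.20973657] [0.84028213 0.69778372 0.26156384]
Lhome [225.61115548 332.62032747]
Rout [636.87261299 361.58516023]
```

View pics/c5.png

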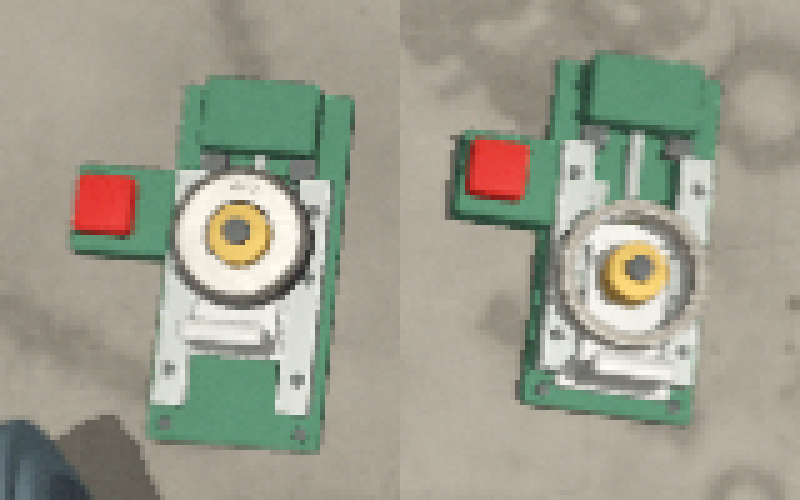

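With the arm clear, the black tab stands at (226,332) in the crop, against a home prediction of (226,333). The bright tab is at (633,362), against (637,362) predicted for released. Both are right, so I'm handing in.

```bash
python3 -c "
from bench import job_done;print(job_done())"
```

```text
the job is handed in; nothing more can be done
None
```

The job is done and handed in at about 10 s of the 40 s allowed; no verdict was reported.

- **Bright station:** I pressed its red button to the stop (16 N) and held it for about a second. Its carrier sprang out to the mouth of its rails. In the last picture the tab is within a pixel of where a 28 mm release should put it.
- **Black carrier:** I pushed it by its tab to the solid stop. I let the push reach 24.5 N to be sure of the stop, a little above the 15–20 N you called safe. After I backed off and lifted clear, its tab stayed within a pixel of the home point I worked out from the button.
- **Checks:** At the end the wrist force was only about 1 N (sensor noise) with the tool well clear, so the robot was touching nothing. None of the checks disagreed. I did not detect the click itself; I inferred it from the carrier staying home once released.

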